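# Shut the test box and start its captive screw

### The arm

A 6-joint arm with a two-finger parallel gripper is mounted at the origin on the work surface. World frame = base frame: x ahead of the robot, y to its left, z up, the work surface at z = 0. Lengths are in mm, angles in rad, forces in N, time in s.
With the tool pointing down it reaches from about 350 to 975 mm from the base axis. Payload 7.1 kg.
Tool frame: the origin (TCP) lies between the finger pads; the fingertips stand 14 mm ahead of it and the grasp point (between the pads) lies 5 mm behind it; z points along the fingers, y is the direction in which the jaws open and shut (so a half turn about z gives the same grasp; the last joint's range is limited). The gripper opens to 88 mm and grips with 3 to 60 N. Pads are 20 mm wide; open, the fingers measure 115 mm over their backs; the gripper's body (75 mm by 178 mm) begins 61 mm behind the grasp point.
Start: joints at [1.126, 0.423, 1.63, -0, 1.089, -0.019], TCP at [258.123, 569.19, 236.675] pointing down, gripper open.
Joint ranges: [-3, 3], [-0.9, 2.11], [0.09, 2.58], [-1.31, 4.45], [0.11, 2.69], [-2.54, 2.54]. Speed limits (rad/s): [2.39, 2.39, 3.01, 3.14, 3.14, 3.14].

### API

Orientations are given as a rotation vector (axis times angle).
In Python, from workcell import get_obs, get_image, calibration, close_job, regions_of, place_of gives the robot as it stands.
- The arm moves only by the tool move_arm, never from a script. Its argument "deltas" is a list of rows, each a list of 5 numbers: the closure in counts, from 0 (fully open) to 255 (shut), then the shift along the tool's x, y, z in m, then the turn about the tool's z in rad. In form: [[grip, x, y, z, roll], ...]. A call has 1 to 5 rows; each row is the pose to reach, as a shift and turn from the pose commanded when the call began, along the tool's axes at that moment; what a row does not reach only later rows make up. A row lasts 1/12 s, in which the tool goes at most 41.7 mm and 7.16 degrees, less where a joint would pass 70% of its speed; a pose out of reach is approached as far as the arm can. A call with a gripper value outside its range is refused whole. The fingers move at their own pace and stop on an object; the grip force is fixed at half the most. Time passes only in rows, so rows that repeat a pose let the fingers close. It gives the time, the measured TCP pose, the force and the opening at its end, in the units of the state.
- get_obs(): the state, without advancing time (a new reading comes with each control period).
- get_image(name): name is "side" or "top" or "wrist"; returns the picture (384x512x3 uint8, blue, green, red); there is no depth.
- calibration(name): a dict with "intrinsics" (3x3 intrinsics, pixels), "world_to_cam" (4x4, takes a point from world to camera coordinates); the wrist camera has in their place "hand_eye" (4x4, takes a point from camera to tool coordinates, whose origin is the TCP and whose axes are the flange's). Camera axes: x right, y down, z forward; pixel columns grow to the right and rows downward; lengths in mm; the calibration is good to about 2 mm. A picture is of the moment at which its call begins: read the wrist's pose just before it. calibration takes no time and is no camera call.
- close_job(): hands the job in, once; it reports no verdict.
Trained networks look in the newest picture that a camera, given by its name, has taken for a name from the list of things; names that differ only in an ending like _2 or _b are one class to them, and where a whole thing is asked for, a point or a joint stands for the part that bears it (a point fixed in the world has none). Each returns a list of dicts, best first, with "conf" (0 to 1); they miss things now and then, are a little off and sometimes report something else, mostly with a low value. They report only what shows in the picture. A call takes as long as a camera call.
- regions_of(camera, name): "region" (384x512 bool, what is visible of it).
- place_of(camera, name): "location" ([x, y, z] in mm, in world coordinates, good to about 4 mm: a listed point, or the origin of a listed thing).
The state is a dict: "t": time; "qpos": joint angles; "qvel": joint speeds; "joint_torque": joint torques, N m; "ee_pos": TCP position; "orientation": TCP orientation; "ft_force": force on the tool from outside, world axes, zero at the start; "moment": the same for the moment, N m; "width": finger opening in mm.
Only numpy, scipy, OpenCV 4.12 (cv2) and the standard library are available. Lean on these libraries where they do the work, as an engineer would, in place of code of your own. Each camera call takes 0.05 s, during which the arm holds its last target.

### The job

Fold the lid of the shielded test box fully shut, then start its captive wing screw without cross-threading it: turn it backward (anticlockwise from above), never forward, until it drops into the start of the thread, and from there turn it forward (clockwise) one full turn. Finish while still holding the screw's wing between the fingers, with the screw standing still; leave the screwdriver, the meter and the mug where they are.

Things in the scene. Friction and masses are not known exactly. Their poses are not given: they have to be found in the camera images.
- test_box: Bare aluminium box, 200 mm (its x) by 180 mm (its y) by 75 mm high, open-topped, fixed to the bench. Origin at the centre of its underside; z up. The lid's hinge runs along the rim of its +y wall; four small coax sockets stand out of its -y wall. Inside, under the screw when the lid is shut, stands a round steel threaded boss.
- lid_hinge (a point): Point on the lid's hinge axis at the middle of its length, 90 mm to the box's +y, 75 mm above the bench. Its frame turns with the lid: x along the hinge (the box's x), -y from hinge to free edge, z out of the outer face. The captive screw passes through the lid 130 mm from the hinge, at the middle of its length.
- lid (a joint): Opening angle of the lid, rad: 0 fully shut (on the rim); starts 0.8 to 1.25 open and stays where it is left (stiff friction hinge, 1 to 4 N at the free edge moves it). Plain aluminium plate 200 mm along the hinge, 186 mm from hinge to free edge, 5 mm thick; the hinge axis lies in its underside, so the outer face is 5 mm beyond it.
- knob_grip (a point): Point on the screw's axis inside its black wing, to grip. The wing is an upright flat bar 56 mm long (this frame's x), 14 mm thick (y), 32 mm tall; its top edge is 10 mm above this point, the round flange below it (38 mm wide, 5 mm thick) begins 22 mm below. z points along the screw, out of the lid. Lid shut: 108 to 124 mm above the bench.
- knob: The same wing and flange as one black plastic body; its origin lies on the screw's axis, 49 mm below knob_grip along the screw.
- screw_turn (a joint): Turn of the screw, rad: grows clockwise seen from above (forward, right-hand thread goes in), falls anticlockwise (backward). It starts between -0.35 and 0.35, with little friction. The thread's start lies 0.4 to 1.9 rad backward from there, at a different place each time.
- screw_depth (a joint): How far the screw hangs through the lid, m. It slides freely, sinks by its weight (90 g). Lid shut: 0.003 to 0.005 while riding on the thread's end (backward lifts it); at the thread's start it drops 5 mm to 0.008 (held tight, it drops when loosened). Forward then draws it in 5 mm per turn: 0.013 after one turn, stop at 0.016.
- screwdriver: Screwdriver lying on the bench, left of the box; bystander.
- meter: Grey hand-held meter, 150 by 75 by 34 mm, lying on the bench, right of the box; bystander.
- mug: White mug, 90 mm tall, far left of the box; bystander.

How it is judged (in metres and radians):
On the way, in this order (a step that is already met when the one before it is completed fails the run):
1. the lid is folded fully shut (value of joint lid below 0.03 rad), for 0.2 s.
2. the screw has been turned backward and has dropped into the thread's start (value of joint lid below 0.03 rad and value of joint screw_turn below -0.5 rad and value of joint screw_depth above 0.006 m), for 0.1 s.
At the end, for the whole second after the job is handed in: The lid is shut (within 0.03 rad), the screw sits about one turn into its thread (0.65 to 1.4 turns past the drop, depth 11.25 to 15 mm), it stands still, and the fingers hold its wing (over 1.5 N) (value of joint lid below 0.03 rad and value of joint screw_depth between 0.01125 and 0.015 m and velocity of joint screw_turn between -0.2 and 0.2 rad/s and contact force between the fingers and knob above 1.5 N); the arm keeps its last pose, push and grip.
It fails at once if the screw is turned forward before it has dropped into the thread's start (value of joint screw_turn above 0.9 rad and value of joint screw_depth below 0.0065 m).
It fails at once if a bystander is disturbed (distance of any of screwdriver, meter, mug from where it was at the start of the episode above 0.04 m).
It also fails if it takes over 72 s, if anything falls off the work surface, if the arm or the gripper's body presses on something with over 40 N, if the wrist force passes 120 N, or if a joint passes its speed limit or range.

## Working session

There is one attempt and no reset: what is moved stays moved. The work goes in short steps, Python scripts to look and compute and a tool call to move; the robot and the scene stay as the last step left them, time stands still between calls to the robot, and variables do not carry over. Pictures are saved under pics/ and viewed, and the job is handed in when it is done.

Besides the shell and the picture viewer there is one more tool, called after ">>>" as name(argument=value, ...), one argument or row to a line, values as JSON. move_arm: Moves the arm, as the interface text tells. Its arguments: {"type":"object","properties":{"deltas":{"type":"array","items":{"type":"array","items":{"type":"number"}}}},"required":["deltas"]}

```bash
ls; mkdir -p pics; python3 - <<'E'
from workcell import *
import cv2
o=get_obs(); print({k:o[k] for k in('t','ee_pos','orientation','width','ft_force')})
for n in('side','top'):
    im=get_image(n); cv2.imwrite(f'pics/{n}0.png',im)
    for th in('test_box','lid_hinge','knob_grip','meter','mug','screwdriver'):
        r=place_of(n,th); print(n,th,[(x['location'],round(x['conf'],2)) for x in r[:2]])
print(calibration('wrist'))
E
```

```text
pics
{'t': 0.0, 'ee_pos': array([257.88846095, 568.74647819, 235.93404386]), 'orientation': array([-6.63699651e-01, -3.07033789e+00,  2.25328558e-03]), 'width': 88.00474880237672, 'ft_force': array([ 0.66399557,  0.19646314, -0.25699236])}
side test_box [([569.6, 76.9, 3.9], 0.64)]
side lid_hinge [([543.6, 167.4, 73.9], 0.94)]
side knob_grip [([557.7, 126.0, 205.7], 0.51)]
side meter [([539.4, -392.3, -4.2], 0.63)]
side mug [([627.9, 374.9, -1.9], 0.78)]
side screwdriver [([447.5, 332.8, 1.5], 0.57)]
top test_box [([567.9, 75.4, -0.1], 0.83)]
top lid_hinge [([547.7, 162.4, 72.2], 0.61)]
top knob_grip [([560.1, 117.2, 200.1], 0.53)]
top meter [([537.5, -393.2, 0.3], 0.72), ([560.3, 119.3, 198.6], 0.25)]
top mug [([628.8, 373.6, 0.1], 0.91)]
top screwdriver [([440.6, 334.9, 6.8], 0.66)]
{'intrinsics': array([[275.67021081,   0.        , 254.74425103],
       [  0.        , 275.67021081, 193.34416478],
       [  0.        ,   0.        ,   1.        ]]), 'hand_eye': array([[ 2.80811533e-04, -9.65474941e-01, -2.60495795e-01,
         7.16668007e+01],
       [ 9.99999824e-01,  1.35052153e-04,  5.77445077e-04,
         1.59150550e-01],
       [-5.22328234e-04, -2.60495912e-01,  9.65474809e-01,
        -1.47548350e+02],
       [ 0.00000000e+00,  0.00000000e+00,  0.00000000e+00,
         1.00000000e+00]])}
```

View pics/side0.png

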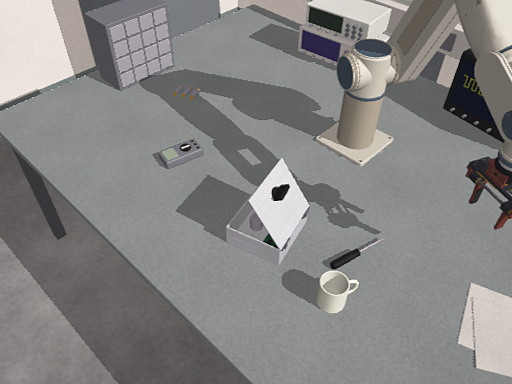

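View pics/top0.png

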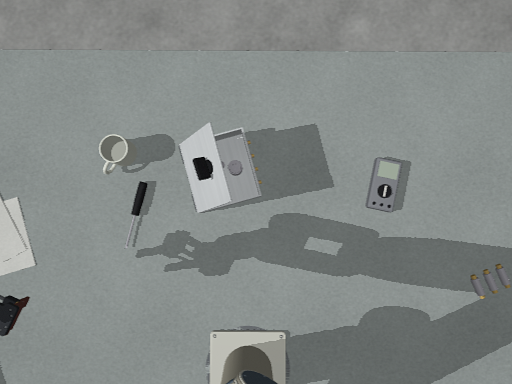

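```bash
cat > h.py <<'E'
import numpy as np,cv2,sys
from workcell import *
from scipy.spatial.transform import Rotation as R
def st():
    o=get_obs(); M=R.from_rotvec(o['orientation']).as_matrix()
    print('t',round(o['t'],2),'p',o['ee_pos'].round(1),'yhead',round(float(np.arctan2(M[1,1],M[0,1])),3),'q6',o['qpos'][5].round(3),'w',round(o['width'],1),'F',o['ft_force'].round(1),'M',o['moment'].round(2),'zax',M[:,2].round(3))
    return o,M
def to(p):
    o,M=st(); print('delta tool m',(M.T@(np.array(p)-o['ee_pos'])/1000).round(4))
def proj(n,P):
    c=calibration(n); 
    if n=='wrist':
        o=get_obs();T=np.eye(4);T[:3,:3]=R.from_rotvec(o['orientation']).as_matrix();T[:3,3]=o['ee_pos']
        W=np.linalg.inv(T@c['hand_eye'])
    else: W=c['world_to_cam']
    q=W@np.append(P,1); u=c['intrinsics']@q[:3]; return u[:2]/u[2]
E
python3 -c "
from h import *
to([340,400,290]);to([506,62,290])"
```

```text
t 0.7 p [258.1 569.2 236.7] yhead 1.145 q6 -0.019 w 88.2 F [-0.4  0.   0.3] M [ 0.02  0.02 -0.06] zax [ 0.  0. -1.]
delta tool m [-0.1444 -0.1203 -0.0533]
t 0.7 p [258.1 569.2 236.7] yhead 1.145 q6 -0.019 w 88.2 F [-0.4  0.   0.3] M [ 0.02  0.02 -0.06] zax [ 0.  0. -1.]
delta tool m [-0.4352 -0.3595 -0.0533]
```

>>> move_arm(
  deltas=[
    [200,-0.145,-0.12,-0.055,0.62],
    [200,-0.145,-0.12,-0.055,0.62],
    [200,-0.145,-0.12,-0.055,0.62],
    [200,-0.145,-0.12,-0.055,0.62],
    [200,-0.145,-0.12,-0.055,0.62],
  ],
)

```text
t: 1.12
ee_pos: [341.4, 397.6, 292.7]
orientation: [1.578, 2.716, 0.001]
ft_force: [-0.3, -0.5, 0.6]
width: 57.6
```

```bash
python3 -c "
from h import *
to([506,62,290])"
```

```text
t 1.12 p [341.4 397.6 292.7] yhead 0.518 q6 0.321 w 57.6 F [-0.3 -0.5  0.6] M [0.   0.   0.01] zax [ 0.001  0.    -1.   ]
delta tool m [-0.3731 -0.0234  0.0028]
```

>>> move_arm(
  deltas=[
    [255,-0.187,-0.012,0,0.62],
    [255,-0.187,-0.012,0,0.62],
    [255,-0.187,-0.012,0,0.62],
    [255,-0.187,-0.012,0,0.62],
    [255,-0.187,-0.012,0,0.62],
  ],
)

```text
t: 1.53
ee_pos: [425.1, 228.9, 292.0]
orientation: [2.332, 2.103, 0.0]
ft_force: [0.7, 1.1, -0.1]
width: 24.3
```

```bash
python3 - <<'E'
from h import *
to([506,62,290])
cv2.imwrite('pics/w1.png',get_image('wrist'))
for th in('lid_hinge','knob_grip','test_box'):
    print(th,[(x['location'],round(x['conf'],2)) for x in place_of('wrist',th)[:2]])
E
```

```text
t 1.53 p [425.1 228.9 292. ] yhead -0.103 q6 0.573 w 24.3 F [ 0.7  1.1 -0.1] M [-0.04  0.04 -0.02] zax [ 0.001 -0.001 -1.   ]
delta tool m [-0.1577  0.0977  0.0022]
lid_hinge [([545.4, 165.4, 76.9], 0.59)]
knob_grip []
test_box [([570.1, 74.1, -0.2], 0.91)]
```

View pics/w1.png

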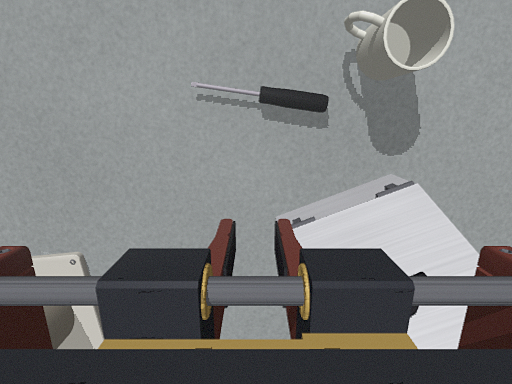

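>>> move_arm(
  deltas=[
    [255,-0.158,0.098,0,0.62],
    [255,-0.158,0.098,0,0.62],
    [255,-0.158,0.098,0,0.62],
    [255,-0.158,0.098,0,0.62],
    [255,-0.158,0.098,0,0.62],
  ],
)

```text
t: 2.15
ee_pos: [508.0, 64.0, 291.8]
orientation: [2.86, 1.298, 0.001]
ft_force: [-0.1, 0.0, -0.6]
width: 0.3
```

>>> move_arm(
  deltas=[
    [255,0,0,0.02,0.6],
    [255,0,0,0.04,0.6],
    [255,0,0,0.04,0.6],
    [255,0,0,0.04,0.6],
    [255,0,0,0.04,0.6],
  ],
)

```text
t: 2.57
ee_pos: [506.2, 67.2, 251.1]
orientation: [-3.116, -0.397, 0.002]
ft_force: [-0.2, 0.2, 1.0]
width: 0.1
```

```bash
python3 - <<'E'
from h import *
to([506,62,230])
cv2.imwrite('pics/s1.png',get_image('side'))
cv2.imwrite('pics/t1.png',get_image('top'))
E
python3 -c "
import cv2,numpy as np
a=cv2.imread('pics/s1.png')[120:300,180:380];b=cv2.imread('pics/t1.png')[100:280,130:330]
cv2.imwrite('pics/c1.png',cv2.resize(np.hstack([a,b]),None,fx=2,fy=2))"
```

```text
t 2.57 p [506.2  67.2 251.1] yhead -1.317 q6 1.425 w 0.1 F [-0.2  0.2  1. ] M [-0.02  0.11 -0.02] zax [-0.001  0.    -1.   ]
delta tool m [-0.0015  0.005   0.0211]
```

View pics/c1.png

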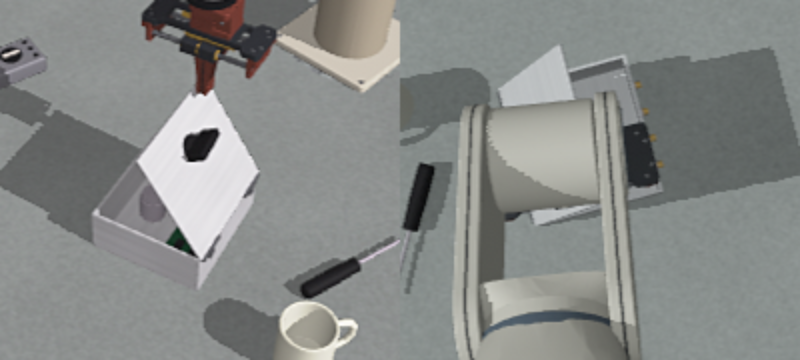

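>>> move_arm(
  deltas=[
    [255,0,-0.006,0.01,0],
    [255,0,-0.006,0.02,0],
    [255,0,-0.006,0.03,0],
    [255,0,-0.006,0.045,0],
    [255,0,-0.006,0.06,0],
  ],
)

```text
t: 3.08
ee_pos: [505.0, 71.8, 190.6]
orientation: [-3.115, -0.404, -0.001]
ft_force: [-0.0, 0.3, 3.0]
width: 0.5
```

>>> move_arm(
  deltas=[
    [255,0,0,0.01,0],
    [255,0,0,0.02,0],
    [255,0,0,0.03,0],
    [255,0,0,0.03,0],
  ],
)

```text
t: 3.42
ee_pos: [503.8, 71.3, 159.6]
orientation: [3.116, 0.401, -0.005]
ft_force: [-0.2, -0.0, -0.7]
width: 0.5
```

```bash
python3 - <<'E'
from h import *
to([506,62,230])
cv2.imwrite('pics/s2.png',get_image('side'))
E
python3 -c "
import cv2,numpy as np
a=cv2.imread('pics/s2.png')[120:300,180:380]
cv2.imwrite('pics/c2.png',cv2.resize(a,None,fx=3,fy=3))"
```

```text
t 3.42 p [503.8  71.3 159.6] yhead -1.315 q6 1.432 w 0.5 F [-0.2 -0.  -0.7] M [-0.01  0.18 -0.05] zax [-0.003 -0.    -1.   ]
delta tool m [-0.0005  0.0095 -0.0704]
```

View pics/c2.png

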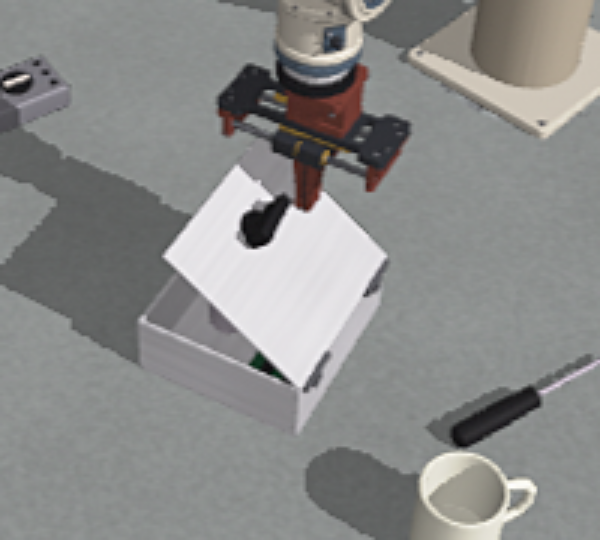

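>>> move_arm(
  deltas=[
    [255,0,0,0.01,0],
    [255,0,0,0.02,0],
    [255,0,0,0.03,0],
    [255,0,0,0.04,0],
    [255,0,0,0.05,0],
  ],
)

```text
t: 3.88
ee_pos: [505.1, 71.3, 110.7]
orientation: [3.116, 0.401, 0.0]
ft_force: [0.2, -1.7, 3.0]
width: 0.7
```

>>> move_arm(
  deltas=[
    [255,0,0,0.005,0],
    [255,0,0,0.01,0],
    [255,0,0,0.014,0],
    [255,0,0,0.014,0],
  ],
)

```text
t: 4.22
ee_pos: [504.5, 71.4, 96.8]
orientation: [-3.116, -0.4, 0.002]
ft_force: [-0.4, 0.1, -1.3]
width: 0.4
```

>>> move_arm(
  deltas=[
    [255,0,0,0.002,0],
    [255,0,0,0.004,0],
    [255,0,0,0.004,0],
  ],
)

```text
t: 4.47
ee_pos: [504.8, 71.4, 94.3]
orientation: [3.116, 0.401, -0.001]
ft_force: [-3.2, -1.7, 7.1]
width: 0.7
```

```bash
python3 - <<'E'
from h import *
st()
cv2.imwrite('pics/s3.png',get_image('side'))
E
python3 -c "
import cv2,numpy as np
a=cv2.imread('pics/s3.png')[120:300,180:380]
cv2.imwrite('pics/c3.png',cv2.resize(a,None,fx=3,fy=3))"
```

```text
t 4.47 p [504.8  71.4  94.3] yhead -1.315 q6 1.432 w 0.7 F [-3.2 -1.7  7.1] M [-0.37  0.63 -0.04] zax [-0. -0. -1.]
```

View pics/c3.png

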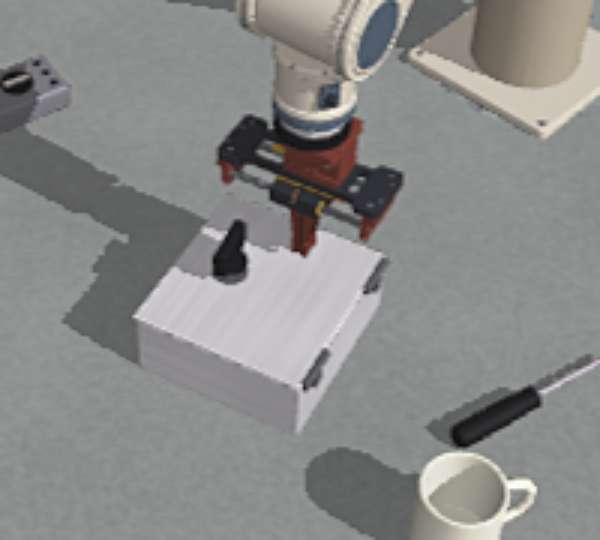

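>>> move_arm(
  deltas=[
    [255,0,0,0.002,0],
    [255,0,0,0.004,0],
    [255,0,0,0.004,0],
  ],
)

```text
t: 4.77
ee_pos: [505.1, 71.4, 93.8]
orientation: [3.116, 0.401, 0.0]
ft_force: [-14.6, -4.3, 52.8]
width: 0.1
```

>>> move_arm(
  deltas=[
    [255,0,0,-0.03,0],
    [255,0,0,-0.06,0],
    [255,0,0,-0.12,0],
    [255,0,0,-0.12,0],
    [255,0,0,-0.12,0],
  ],
)

```text
t: 5.18
ee_pos: [507.8, 72.0, 214.4]
orientation: [-3.116, -0.401, -0.014]
ft_force: [0.0, 0.1, 1.2]
width: 0.4
```

>>> move_arm(
  deltas=[
    [0,-0.06,0.02,0,0],
    [0,-0.08,0.04,0,0],
    [0,-0.08,0.04,0,0],
    [0,-0.08,0.04,0,0],
    [0,-0.08,0.04,0,0],
  ],
)

```text
t: 5.6
ee_pos: [438.1, 12.5, 209.4]
orientation: [-3.116, -0.399, -0.001]
ft_force: [0.3, -0.3, 0.9]
width: 30.0
```

```bash
python3 - <<'E'
from h import *
st()
for n in('wrist','side','top'):
    cv2.imwrite(f'pics/{n}4.png',get_image(n))
    for th in('lid_hinge','knob_grip','knob'):
        print(n,th,[(x['location'],round(x['conf'],2)) for x in place_of(n,th)[:2]])
E
```

```text
t 5.6 p [438.1  12.5 209.4] yhead -1.316 q6 1.317 w 30.0 F [ 0.3 -0.3  0.9] M [-0.03  0.15  0.08] zax [ 0.  0. -1.]
wrist lid_hinge [([546.9, 165.8, 77.9], 0.68)]
wrist knob_grip [([586.7, 39.9, 119.3], 0.71)]
wrist knob [([583.4, 37.9, 75.6], 0.81)]
side lid_hinge [([543.3, 164.8, 70.0], 0.78)]
side knob_grip [([579.7, 41.8, 121.5], 0.63)]
side knob [([580.9, 41.2, 73.0], 0.53)]
top lid_hinge [([547.7, 162.6, 74.3], 0.59)]
top knob_grip [([578.7, 38.4, 122.1], 0.54)]
top knob [([580.1, 35.8, 66.5], 0.51)]
```

View pics/wrist4.png

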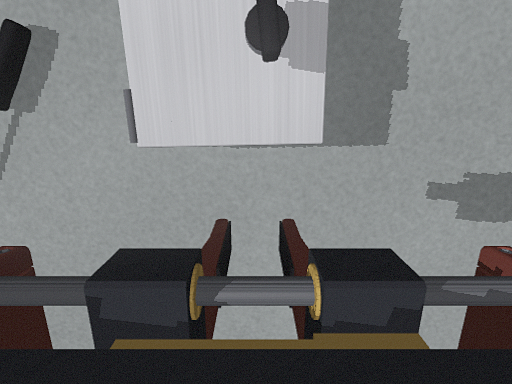

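>>> move_arm(
  deltas=[
    [0,0.03,0.01,0,0],
    [0,0.07,0.01,0,0],
    [0,0.07,0.01,0,0],
    [0,0.07,0.01,0,0],
  ],
)

```text
t: 6.53
ee_pos: [509.4, 20.8, 209.5]
orientation: [3.116, 0.401, 0.001]
ft_force: [-0.2, 0.4, 0.1]
width: 87.5
```

```bash
python3 - <<'E'
from h import *
o,M=st()
im=get_image('wrist')
cv2.imwrite(f'pics/wrist5.png',im)
for th in('lid_hinge','knob_grip','knob'):
        print(th,[(x['location'],round(x['conf'],2)) for x in place_of('wrist',th)[:2]])
for P in ([580,39,121],[580,39,131],[580,39,80]): print(proj('wrist',P))
r=regions_of('wrist','knob')[0]['region'].astype(np.uint8)
ys,xs=np.nonzero(r);print(xs.min(),xs.max(),ys.min(),ys.max(),xs.mean(),ys.mean())
cv2.imwrite('pics/w5c.png',cv2.resize(im[40:240,160:360],None,fx=3,fy=3))
E
```

```text
t 6.53 p [509.4  20.8 209.5] yhead -1.315 q6 1.332 w 87.5 F [-0.2  0.4  0.1] M [-0.02  0.16 -0.07] zax [ 0.001  0.    -1.   ]
lid_hinge [([549.0, 165.2, 77.5], 0.67)]
knob_grip [([581.1, 38.8, 117.4], 0.75)]
knob [([582.8, 39.7, 76.3], 0.94)]
[256.09716795 112.82953231]
[256.14336981 112.58359876]
[255.94277603 113.65136387]
234 275 77 148 254.4139020537125 112.77725118483413
```

View pics/w5c.png

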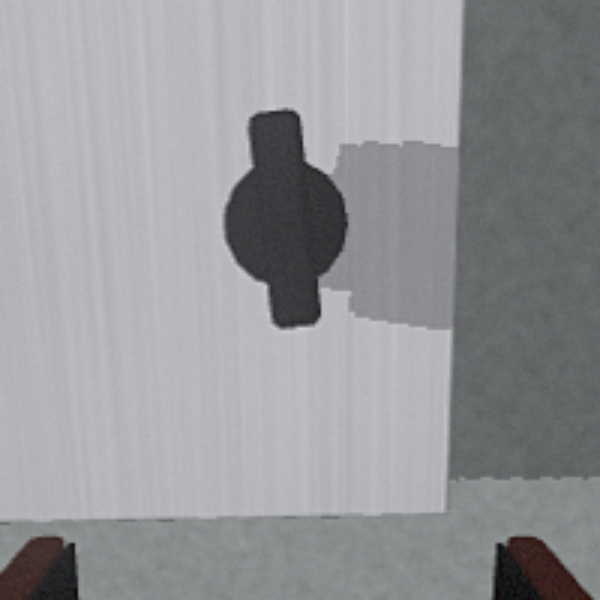

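```bash
python3 - <<'E'
from h import *
im=cv2.imread('pics/side4.png')
for z in(80,100,110,120,125,130,135): print(z,proj('side',[579.7,40,z]),proj('side',[579.7+27,40+7,z]),proj('side',[579.7-27,40-7,z]))
cv2.imwrite('pics/s4c.png',cv2.resize(im[170:240,220:300],None,fx=8,fy=8,interpolation=cv2.INTER_CUBIC))
to([579.7,40,160])
E
```

```text
80 [257.43750739 209.76433077] [252.85774166 215.60603876] [261.90868791 204.06112834]
100 [257.51019085 205.33947959] [252.88436276 211.18679872] [262.02524407 199.63218642]
110 [257.54708751 203.09327095] [252.89787907 208.94302245] [262.08440133 197.38430809]
120 [257.58436169 200.82407939] [252.91153539 206.6760036 ] [262.14415655 195.11370793]
125 [257.60314216 199.6807545 ] [252.91841673 205.53366506] [262.17426124 193.96977923]
130 [257.62201921 198.53155036] [252.9253339  204.38537915] [262.20451886 192.82003968]
135 [257.64099359 197.3764215 ] [252.93228718 203.23109931] [262.23493057 191.66444488]
t 6.78 p [506.9  20.4 209.6] yhead -1.315 q6 1.332 w 87.9 F [0.  0.2 0.2] M [-0.05  0.16  0.01] zax [-0.001  0.    -1.   ]
delta tool m [ 0.0754 -0.0006  0.0496]
```

View pics/s4c.png

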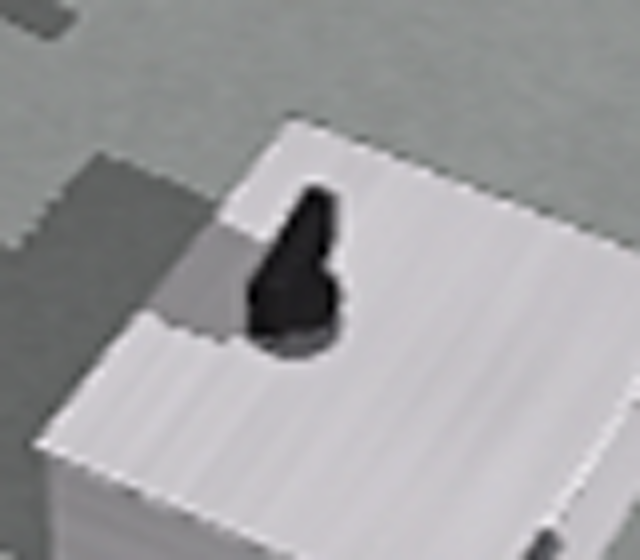

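>>> move_arm(
  deltas=[
    [200,0.03,0,0.02,-0.1],
    [200,0.06,0,0.04,-0.1],
    [200,0.075,-0.001,0.05,-0.1],
    [200,0.075,-0.001,0.05,-0.1],
    [200,0.075,-0.001,0.05,-0.1],
  ],
)

```text
t: 7.2
ee_pos: [579.4, 40.4, 159.1]
orientation: [-3.092, -0.556, 0.003]
ft_force: [-0.7, 0.5, -0.2]
width: 57.8
```

>>> move_arm(
  deltas=[
    [200,0,0,0,0],
    [200,0,0,0,0],
    [200,0,0,0,0],
    [200,0,0,0,0],
    [200,0,0,0,0],
  ],
)

```text
t: 7.62
ee_pos: [580.2, 40.3, 160.3]
orientation: [3.092, 0.556, 0.001]
ft_force: [0.4, -0.5, 0.2]
width: 24.5
```

```bash
python3 - <<'E'
from h import *
to([579.7,40,116])
for n in('wrist','side','top'): cv2.imwrite(f'pics/{n}6.png',get_image(n))
a=cv2.imread('pics/side6.png')[130:250,200:320]
b=cv2.imread('pics/wrist6.png')
cv2.imwrite('pics/c6.png',np.hstack([cv2.resize(a,(384,384)),b[:,100:412]]))
E
```

```text
t 7.62 p [580.2  40.3 160.3] yhead -1.215 q6 1.264 w 24.5 F [ 0.4 -0.5  0.2] M [-0.04  0.14  0.02] zax [ 0.001  0.    -1.   ]
delta tool m [-0.0006  0.0001  0.0443]
```

View pics/c6.png

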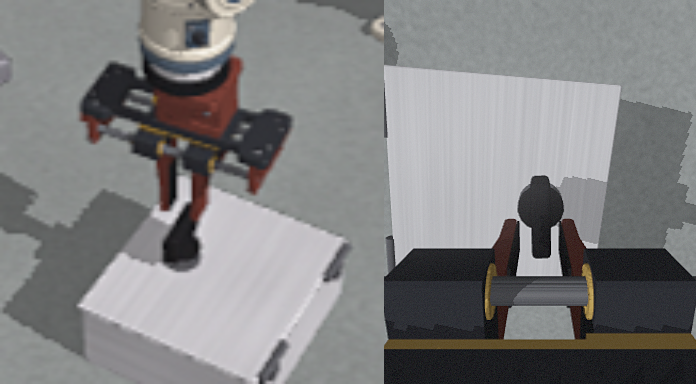

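>>> move_arm(
  deltas=[
    [185,0,0,0.01,0],
    [185,0,0,0.02,0],
    [185,0,0,0.032,0],
    [185,0,0,0.044,0],
    [185,0,0,0.044,0],
  ],
)

```text
t: 8.18
ee_pos: [579.3, 40.3, 112.8]
orientation: [-3.092, -0.556, 0.005]
ft_force: [0.1, 0.1, 0.3]
width: 24.1
```

```bash
python3 - <<'E'
from h import *
to([579.7,40,116])
for n in('wrist','side','top'): cv2.imwrite(f'pics/{n}7.png',get_image(n))
a=cv2.imread('pics/side7.png')[130:250,200:320]
b=cv2.imread('pics/wrist7.png')
cv2.imwrite('pics/c7.png',np.hstack([cv2.resize(a,(384,384)),b[:,100:412]]))
E
```

```text
t 8.18 p [579.3  40.3 112.8] yhead -1.215 q6 1.264 w 24.1 F [0.1 0.1 0.3] M [-0.07  0.13 -0.01] zax [-0.003 -0.    -1.   ]
delta tool m [ 0.0003  0.0005 -0.0032]
```

View pics/c7.png

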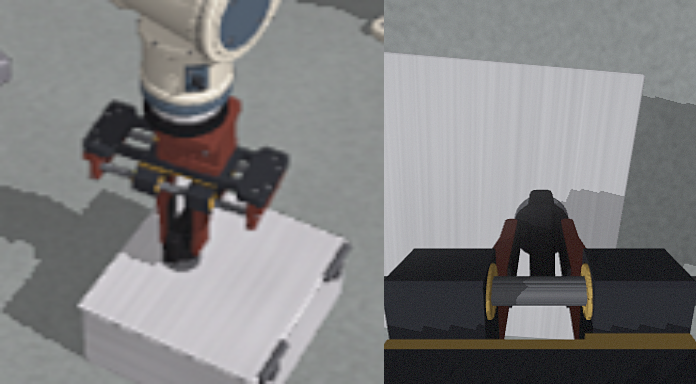

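>>> move_arm(
  deltas=[
    [206,0,0,-0.003,0],
    [206,0,0,-0.003,0],
    [206,0,0,-0.003,0],
    [206,0,0,-0.003,0],
  ],
)

```text
t: 8.67
ee_pos: [580.5, 40.5, 119.1]
orientation: [3.092, 0.556, 0.001]
ft_force: [-0.2, -0.3, -0.2]
width: 16.7
```

```bash
cat > look.py <<'E'
from h import *
k=sys.argv[1]
st()
im=get_image('wrist'); cv2.imwrite(f'pics/W{k}.png',im)
s=get_image('side'); cv2.imwrite(f'pics/S{k}.png',s)
print([(x['location'],round(x['conf'],2)) for x in place_of('wrist','knob')[:1]],[(x['location'],round(x['conf'],2)) for x in place_of('side','knob')[:1]])
a=s[170:230,230:290]; b=im[170:270,200:320]
cv2.imwrite(f'pics/C{k}.png',np.hstack([cv2.resize(a,(320,320),interpolation=cv2.INTER_CUBIC),cv2.resize(b,(384,320),interpolation=cv2.INTER_CUBIC)]))
E
python3 look.py a
```

```text
t 8.67 p [580.5  40.5 119.1] yhead -1.215 q6 1.264 w 16.7 F [-0.2 -0.3 -0.2] M [-0.02  0.12  0.04] zax [ 0.001  0.    -1.   ]
[([582.1, 40.8, 73.9], 0.63)] [([579.5, 42.4, 70.5], 0.68)]
```

View pics/Ca.png

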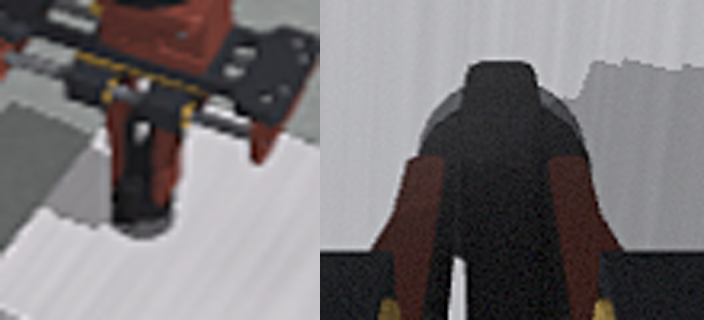

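>>> move_arm(
  deltas=[
    [206,0,0,0,-0.1],
    [206,0,0,0,-0.2],
    [206,0,0,0,-0.3],
    [206,0,0,0,-0.4],
    [206,0,0,0,-0.4],
  ],
)

```text
t: 9.28
ee_pos: [580.5, 40.0, 118.8]
orientation: [2.917, 1.164, 0.0]
ft_force: [0.3, -0.9, 0.3]
width: 17.1
```

```bash
python3 look.py b
```

```text
t 9.28 p [580.5  40.  118.8] yhead -0.812 q6 0.861 w 17.1 F [ 0.3 -0.9  0.3] M [-0.32  0.07  0.  ] zax [ 0. -0. -1.]
[([580.9, 41.4, 73.4], 0.6)] [([584.0, 44.3, 74.2], 0.53)]
```

View pics/Cb.png

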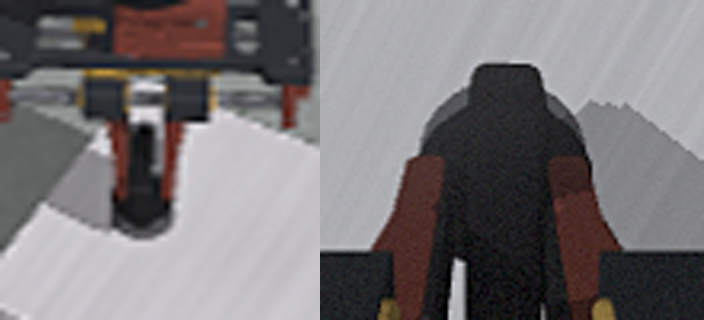

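>>> move_arm(
  deltas=[
    [206,0,0,0,-0.1],
    [206,0,0,0,-0.2],
    [206,0,0,0,-0.2],
  ],
)

```text
t: 9.73
ee_pos: [580.6, 40.3, 118.8]
orientation: [2.788, 1.447, 0.001]
ft_force: [1.7, -4.0, 0.0]
width: 16.7
```

```bash
python3 look.py c
```

```text
t 9.73 p [580.6  40.3 118.8] yhead -0.613 q6 0.662 w 16.7 F [ 1.7 -4.   0. ] M [-0.56 -0.2  -0.07] zax [ 0.001 -0.    -1.   ]
[([582.8, 37.6, 75.2], 0.6)] [([582.9, 41.4, 71.7], 0.42)]
```

View pics/Cc.png

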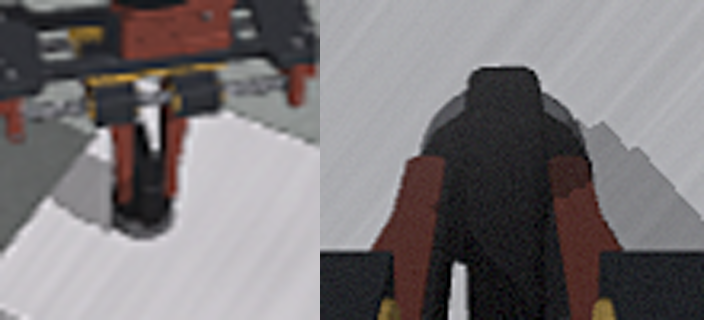

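>>> move_arm(
  deltas=[
    [190,0,0,0,0],
    [190,0,0,0,0],
    [190,0,0,0,0],
  ],
)

```text
t: 10.18
ee_pos: [579.8, 40.8, 118.4]
orientation: [-2.789, -1.443, 0.001]
ft_force: [0.0, -0.5, 0.9]
width: 22.3
```

```bash
python3 look.py d
```

```text
t 10.18 p [579.8  40.8 118.4] yhead -0.616 q6 0.665 w 22.3 F [ 0.  -0.5  0.9] M [-0.07  0.06 -0.03] zax [-0.001  0.    -1.   ]
[([579.0, 39.2, 74.1], 0.85)] [([584.3, 43.6, 73.8], 0.53)]
```

View pics/Cd.png

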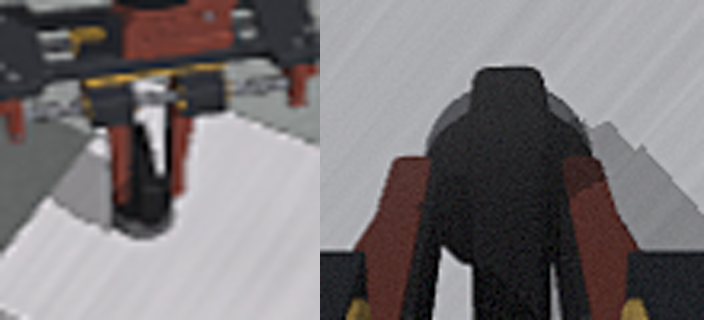

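>>> move_arm(
  deltas=[
    [206,0,0,0,0],
    [206,0,0,0,-0.1],
    [206,0,0,0,-0.2],
    [192,0,0,0,-0.2],
    [192,0,0,0,-0.2],
  ],
)

```text
t: 10.8
ee_pos: [580.2, 40.5, 118.7]
orientation: [-2.634, -1.712, 0.0]
ft_force: [0.6, 0.3, -0.4]
width: 21.4
```

```bash
python3 look.py e
```

```text
t 10.8 p [580.2  40.5 118.7] yhead -0.418 q6 0.467 w 21.4 F [ 0.6  0.3 -0.4] M [ 0.    0.05 -0.  ] zax [-0.  0. -1.]
[([582.1, 40.3, 76.5], 0.88)] [([585.4, 41.6, 71.0], 0.49)]
```

View pics/Ce.png

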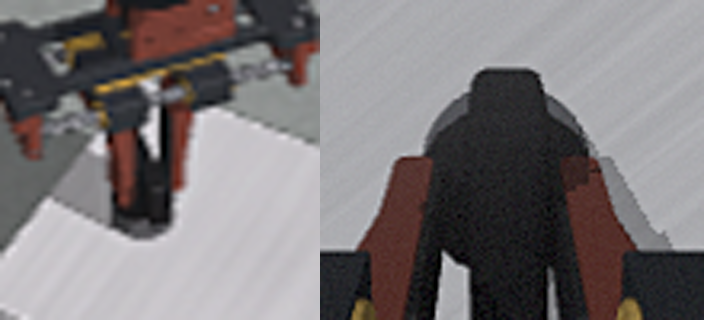

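Row ~68; the wing follows, no drop yet. Continue.

>>> move_arm(
  deltas=[
    [206,0,0,0,0],
    [206,0,0,0,-0.1],
    [206,0,0,0,-0.2],
    [192,0,0,0,-0.2],
    [192,0,0,0,-0.2],
  ],
)

```text
t: 11.42
ee_pos: [580.2, 40.5, 118.6]
orientation: [-2.45, -1.966, 0.0]
ft_force: [-0.2, 1.3, -0.4]
width: 21.4
```

```bash
python3 look.py f
```

```text
t 11.42 p [580.2  40.5 118.6] yhead -0.218 q6 0.267 w 21.4 F [-0.2  1.3 -0.4] M [-0.09  0.11  0.  ] zax [-0.  0. -1.]
[([582.9, 41.1, 69.2], 0.88)] [([584.3, 44.8, 65.1], 0.61)]
```

View pics/Cf.png

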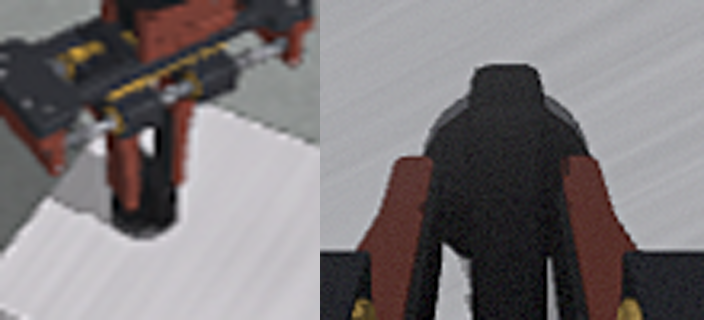

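```bash
python3 - <<'E'
import cv2,numpy as np
r=[]
for k in 'def':
    s=cv2.imread(f'pics/S{k}.png')[188:222,240:274]; w=cv2.imread(f'pics/W{k}.png')[180:262,225:305]
    r.append(np.vstack([cv2.resize(s,(260,260),interpolation=cv2.INTER_NEAREST),cv2.resize(w,(260,266),interpolation=cv2.INTER_CUBIC)]))
    print(k,cv2.imread(f'pics/S{k}.png')[206:220,257].mean(1).round(),'ringrow')
cv2.imwrite('pics/cmp.png',np.hstack(r))
E
```

```text
d [ 36.  32.  34.  32.  31.  24.  52.  81. 102. 200. 202. 199. 197. 197.] ringrow
e [ 22.  23.  22.  21.  20.  76.  85.  83. 101. 199. 202. 199. 198. 198.] ringrow
f [ 22.  23.  23.  27.  24.  22.  38.  83. 103. 200. 202. 199. 198. 197.] ringrow
```

View pics/cmp.png

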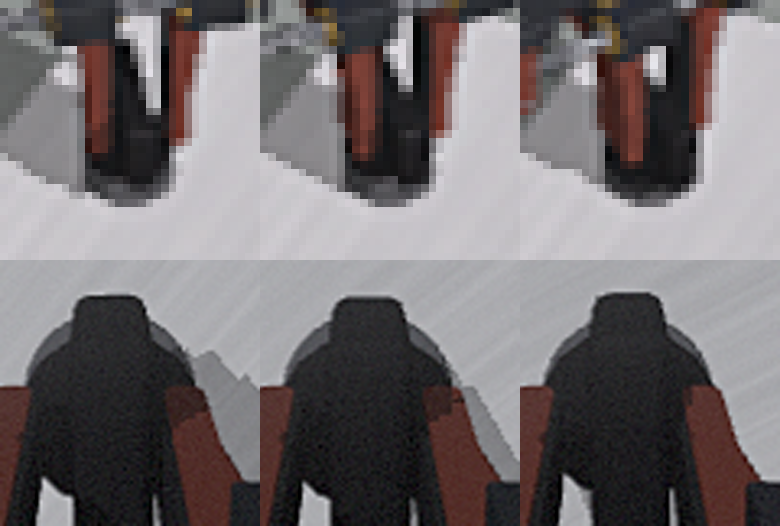

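>>> move_arm(
  deltas=[
    [206,0,0,0.002,0],
    [208,0,0,0.005,0.1],
    [208,0,0,0.005,0.2],
    [208,0,0,0.005,0.3],
    [208,0,0,0.005,0.4],
  ],
)

```text
t: 12.03
ee_pos: [581.1, 40.3, 113.8]
orientation: [2.793, 1.436, 0.002]
ft_force: [1.6, -1.4, -0.1]
width: 16.4
```

```bash
python3 look.py g
```

```text
t 12.03 p [581.1  40.3 113.8] yhead -0.621 q6 0.67 w 16.4 F [ 1.6 -1.4 -0.1] M [-0.13 -0.17  0.  ] zax [ 0.002 -0.    -1.   ]
[([581.2, 38.0, 68.3], 0.88)] [([579.9, 44.5, 67.7], 0.58)]
```

View pics/Cg.png

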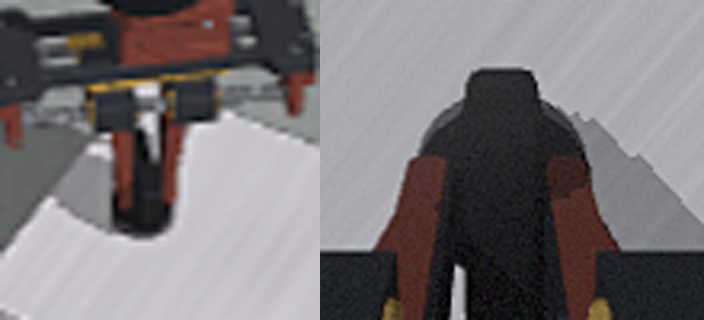

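>>> move_arm(
  deltas=[
    [208,0,0,0,0.12],
    [208,0,0,0,0.24],
    [208,0,0,0,0.36],
    [208,0,0,0,0.48],
    [208,0,0,0.0005,0.6],
  ],
)

```text
t: 12.65
ee_pos: [580.7, 40.3, 113.4]
orientation: [3.093, 0.551, 0.001]
ft_force: [1.9, -2.3, 2.6]
width: 16.2
```

```bash
python3 look.py h
```

```text
t 12.65 p [580.7  40.3 113.4] yhead -1.218 q6 1.267 w 16.2 F [ 1.9 -2.3  2.6] M [-0.35 -0.18  0.01] zax [ 0.001 -0.    -1.   ]
[([583.8, 38.3, 67.4], 0.65)] [([582.4, 41.2, 68.6], 0.43)]
```

View pics/Ch.png

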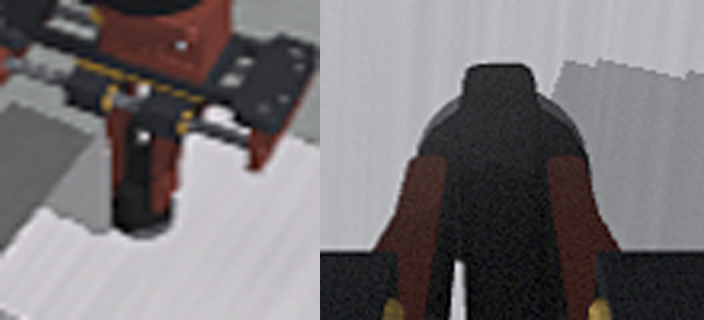

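>>> move_arm(
  deltas=[
    [208,0,0,0,0.12],
    [208,0,0,0,0.24],
    [208,0,0,0,0.36],
    [208,0,0,0,0.48],
    [208,0,0,0.0005,0.6],
  ],
)

```text
t: 13.27
ee_pos: [580.0, 40.3, 112.6]
orientation: [3.118, -0.384, -0.001]
ft_force: [1.3, -3.1, 1.5]
width: 16.3
```

>>> move_arm(
  deltas=[
    [208,0,0,0,0.12],
    [208,0,0,0,0.24],
    [208,0,0,0,0.36],
    [208,0,0,0,0.48],
    [208,0,0,0.0005,0.58],
  ],
)

```text
t: 13.68
ee_pos: [580.3, 40.9, 112.2]
orientation: [-2.877, 1.26, 0.0]
ft_force: [2.3, 3.6, 0.2]
width: 16.1
```

```bash
python3 look.py i
```

```text
t 13.68 p [580.3  40.9 112.2] yhead -2.397 q6 2.446 w 16.1 F [2.3 3.6 0.2] M [ 0.44 -0.17 -0.02] zax [ 0.     0.001 -1.   ]
[([583.9, 41.1, 66.7], 0.88)] [([580.0, 44.2, 67.7], 0.48)]
```

View pics/Ci.png

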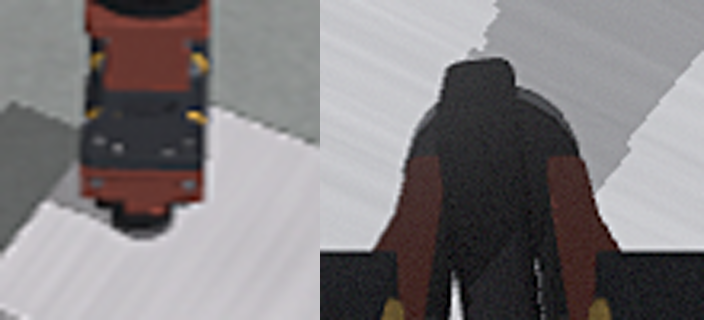

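>>> move_arm(
  deltas=[
    [0,0,0,0,0],
    [0,0,0,0,0],
    [0,0,0,0,0],
    [0,0,0,0,0],
    [0,0,0,0,0],
  ],
)

```text
t: 14.3
ee_pos: [580.1, 40.4, 112.1]
orientation: [2.879, -1.257, -0.001]
ft_force: [0.2, -0.3, 0.1]
width: 45.7
```

>>> move_arm(
  deltas=[
    [0,0,0,0,0],
    [0,0,0,0,0],
    [0,0,0,0,0],
    [0,0,0,0,0],
    [0,0,0,0,-0.1],
  ],
)

```text
t: 14.72
ee_pos: [580.3, 40.4, 112.2]
orientation: [2.938, -1.113, -0.0]
ft_force: [0.0, -0.6, 0.0]
width: 79.2
```

>>> move_arm(
  deltas=[
    [0,0,0,0,-0.12],
    [0,0,0,0,-0.24],
    [0,0,0,0,-0.36],
    [0,0,0,0,-0.48],
    [0,0,0,0,-0.6],
  ],
)

```text
t: 15.13
ee_pos: [580.3, 40.4, 112.2]
orientation: [3.136, -0.186, -0.0]
ft_force: [-0.9, -0.3, 0.3]
width: 87.4
```

>>> move_arm(
  deltas=[
    [0,0,0,0,-0.12],
    [0,0,0,0,-0.24],
    [0,0,0,0,-0.36],
    [0,0,0,0,-0.48],
    [0,0,0,0,-0.6],
  ],
)

```text
t: 15.55
ee_pos: [580.3, 40.4, 112.2]
orientation: [3.051, 0.749, -0.0]
ft_force: [0.4, -0.1, 0.3]
width: 88.0
```

>>> move_arm(
  deltas=[
    [0,0,0,0,-0.12],
    [0,0,0,0,-0.24],
    [0,0,0,0,-0.36],
    [0,0,0,0,-0.48],
    [0,0,0,0,-0.6],
  ],
)

```text
t: 15.97
ee_pos: [580.3, 40.4, 112.2]
orientation: [2.693, 1.618, 0.0]
ft_force: [0.1, -0.2, 0.3]
width: 87.9
```

>>> move_arm(
  deltas=[
    [0,0,0,0,-0.12],
    [0,0,0,0,-0.24],
    [0,0,0,0,-0.36],
    [0,0,0,0,-0.48],
    [0,0,0,0,-0.6],
  ],
)

```text
t: 16.38
ee_pos: [580.3, 40.5, 112.2]
orientation: [2.095, 2.341, -0.0]
ft_force: [-0.4, -0.5, 0.7]
width: 87.6
```

>>> move_arm(
  deltas=[
    [0,0,0,0,-0.12],
    [0,0,0,0,-0.24],
    [0,0,0,0,-0.36],
    [0,0,0,0,-0.48],
    [0,0,0,0,-0.6],
  ],
)

```text
t: 16.8
ee_pos: [580.3, 40.4, 112.2]
orientation: [1.309, 2.856, -0.0]
ft_force: [-0.0, -0.4, 0.3]
width: 87.9
```

```bash
python3 look.py j
```

```text
t 16.8 p [580.3  40.4 112.2] yhead 0.711 q6 -0.662 w 87.9 F [-0.  -0.4  0.3] M [-0.06  0.07  0.03] zax [ 0. -0. -1.]
[([583.9, 41.1, 68.1], 0.74)] [([581.7, 43.7, 66.1], 0.48)]
```

View pics/Wj.png

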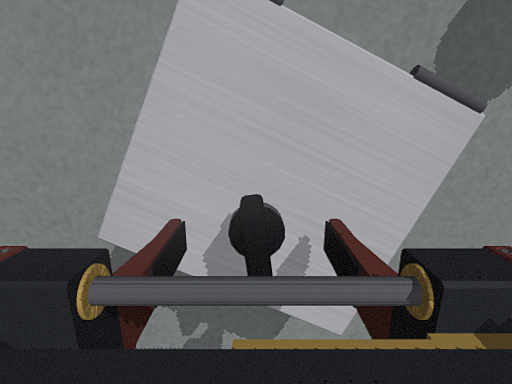

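>>> move_arm(
  deltas=[
    [160,0,0,0.001,-0.1],
    [208,0,0,0.001,-0.1],
    [208,0,0,0.001,-0.1],
    [208,0,0,0.001,-0.1],
    [208,0,0,0.001,-0.1],
  ],
)

```text
t: 17.42
ee_pos: [580.3, 40.4, 111.2]
orientation: [1.177, 2.913, 0.0]
ft_force: [0.3, -0.5, -0.2]
width: 58.1
```

>>> move_arm(
  deltas=[
    [208,0,0,0,0],
    [208,0,0,0,0],
    [208,0,0,0,0],
    [208,0,0,0,0],
    [208,0,0,0,0],
  ],
)

```text
t: 17.83
ee_pos: [580.3, 40.5, 111.2]
orientation: [-1.174, -2.914, -0.0]
ft_force: [-0.1, -0.4, 1.0]
width: 24.6
```

>>> move_arm(
  deltas=[
    [208,0,0,0,0],
    [208,0,0,0,0],
    [208,0,0,0,0.1],
    [208,0,0,0,0.22],
    [208,0,0,0,0.34],
  ],
)

```text
t: 18.25
ee_pos: [580.5, 40.7, 111.2]
orientation: [1.658, 2.668, 0.001]
ft_force: [1.4, 1.8, -1.4]
width: 16.4
```

```bash
python3 look.py k
```

```text
t 18.25 p [580.5  40.7 111.2] yhead 0.459 q6 -0.41 w 16.4 F [ 1.4  1.8 -1.4] M [ 0.18 -0.18  0.02] zax [ 0.001  0.    -1.   ]
[([583.1, 40.1, 67.1], 0.67)] [([582.6, 43.7, 65.5], 0.46)]
```

View pics/Ck.png

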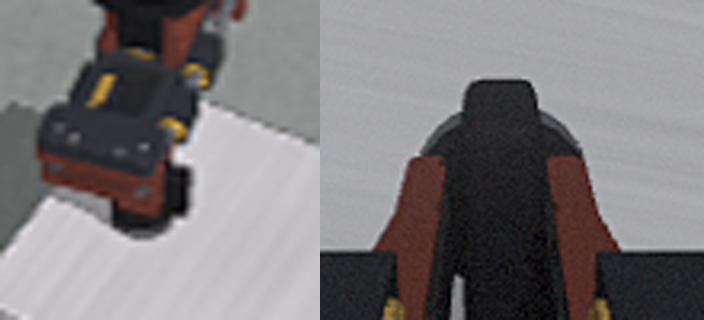

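>>> move_arm(
  deltas=[
    [208,-0.001,0,0,0.12],
    [208,-0.0015,0,0,0.24],
    [208,-0.0015,0,0,0.36],
    [208,-0.0015,0,0,0.48],
    [208,-0.0015,0,0.0005,0.6],
  ],
)

```text
t: 18.87
ee_pos: [581.5, 39.2, 111.0]
orientation: [2.368, 2.063, 0.002]
ft_force: [2.3, 0.8, 1.2]
width: 16.2
```

>>> move_arm(
  deltas=[
    [208,0,0,0,0.12],
    [208,0,0,0,0.24],
    [208,0,0,0,0.36],
    [208,0,0,0,0.48],
    [208,0,0,0.0005,0.6],
  ],
)

```text
t: 19.28
ee_pos: [581.5, 39.0, 110.5]
orientation: [2.872, 1.271, 0.002]
ft_force: [1.7, -0.7, 1.7]
width: 16.7
```

```bash
python3 look.py l
```

```text
t 19.28 p [581.5  39.  110.5] yhead -0.737 q6 0.784 w 16.7 F [ 1.7 -0.7  1.7] M [ 0.01 -0.04 -0.  ] zax [ 0.001 -0.    -1.   ]
[([581.5, 38.0, 65.7], 0.77)] [([581.2, 42.7, 64.8], 0.54)]
```

View pics/Cl.png

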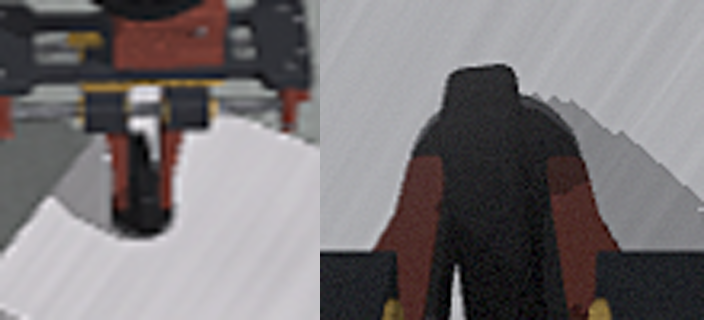

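>>> move_arm(
  deltas=[
    [208,0,0,0,0.12],
    [208,0,0,0,0.24],
    [208,0,0,0,0.36],
    [208,0,0,0,0.48],
    [208,0,0,0.0005,0.6],
  ],
)

```text
t: 19.9
ee_pos: [581.1, 39.3, 109.8]
orientation: [-3.12, -0.368, -0.0]
ft_force: [0.4, 1.6, 2.6]
width: 16.3
```

>>> move_arm(
  deltas=[
    [208,0,0,0,0.12],
    [208,0,0,0,0.24],
    [208,0,0,0,0.36],
    [208,0,0,0,0.48],
    [208,0,0,0.0005,0.6],
  ],
)

```text
t: 20.32
ee_pos: [581.1, 39.7, 109.4]
orientation: [-3.088, 0.571, -0.0]
ft_force: [0.7, 4.7, 2.5]
width: 16.3
```

>>> move_arm(
  deltas=[
    [208,0,0,0,0.12],
    [208,0,0,0,0.24],
    [208,0,0,0,0.36],
    [208,0,0,0.0005,0.46],
    [208,0,0,0.0005,0.46],
  ],
)

```text
t: 20.73
ee_pos: [581.3, 39.5, 108.9]
orientation: [-2.878, 1.257, -0.001]
ft_force: [1.9, 1.3, 1.8]
width: 15.7
```

```bash
python3 look.py m
```

```text
t 20.73 p [581.3  39.5 108.9] yhead -2.394 q6 2.441 w 15.7 F [1.9 1.3 1.8] M [ 0.37 -0.11  0.06] zax [ 0.001  0.    -1.   ]
[([583.3, 39.9, 63.6], 0.93)] [([581.4, 42.9, 63.0], 0.4)]
```

View pics/Cm.png

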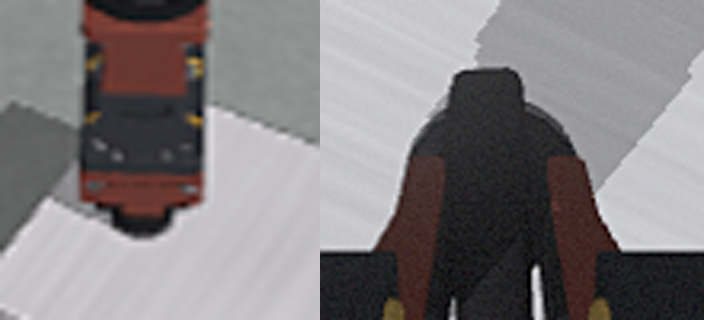

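>>> move_arm(
  deltas=[
    [0,0,0,0,0],
    [0,0,0,0,0],
    [0,0,0,0,0],
    [0,0,0,0,0],
    [0,0,0,0,0],
  ],
)

```text
t: 21.35
ee_pos: [580.6, 38.9, 108.5]
orientation: [2.878, -1.258, -0.001]
ft_force: [-0.2, -0.0, 0.2]
width: 46.3
```

>>> move_arm(
  deltas=[
    [0,0,0,0,0],
    [0,0,0,0,0],
    [0,0,0,0,0],
    [0,0,0,0,0],
    [0,0,0,0,-0.1],
  ],
)

```text
t: 21.77
ee_pos: [580.9, 39.1, 108.7]
orientation: [2.938, -1.113, -0.0]
ft_force: [0.6, 0.1, 1.0]
width: 79.7
```

>>> move_arm(
  deltas=[
    [0,0,0,0,-0.12],
    [0,0,0,0,-0.24],
    [0,0,0,0,-0.36],
    [0,0,0,0,-0.48],
    [0,0,0,0,-0.6],
  ],
)

```text
t: 22.18
ee_pos: [581.0, 39.1, 108.7]
orientation: [3.136, -0.185, 0.0]
ft_force: [-0.4, 0.4, -0.3]
width: 87.6
```

>>> move_arm(
  deltas=[
    [0,0,0,0,-0.12],
    [0,0,0,0,-0.24],
    [0,0,0,0,-0.36],
    [0,0,0,0,-0.48],
    [0,0,0,0,-0.6],
  ],
)

```text
t: 22.6
ee_pos: [581.0, 39.1, 108.7]
orientation: [3.051, 0.75, -0.0]
ft_force: [0.5, -0.2, 0.8]
width: 87.7
```

>>> move_arm(
  deltas=[
    [0,0,0,0,-0.12],
    [0,0,0,0,-0.24],
    [0,0,0,0,-0.36],
    [0,0,0,0,-0.48],
    [0,0,0,0,-0.6],
  ],
)

```text
t: 23.02
ee_pos: [581.0, 39.1, 108.7]
orientation: [2.693, 1.618, -0.0]
ft_force: [-0.1, 0.1, 0.2]
width: 87.7
```

>>> move_arm(
  deltas=[
    [0,0,0,0,-0.12],
    [0,0,0,0,-0.24],
    [0,0,0,0,-0.36],
    [0,0,0,0,-0.48],
    [0,0,0,0,-0.6],
  ],
)

```text
t: 23.43
ee_pos: [581.0, 39.1, 108.7]
orientation: [-2.095, -2.341, 0.0]
ft_force: [-0.1, -0.3, -0.6]
width: 87.3
```

>>> move_arm(
  deltas=[
    [0,0,0,0,-0.12],
    [0,0,0,0,-0.24],
    [0,0,0,0,-0.36],
    [0,0,0,0,-0.48],
    [0,0,0,0,-0.6],
  ],
)

```text
t: 23.85
ee_pos: [580.9, 39.1, 108.7]
orientation: [-1.309, -2.856, 0.0]
ft_force: [-0.2, 0.1, 0.7]
width: 88.1
```

>>> move_arm(
  deltas=[
    [160,0,0,0,-0.1],
    [208,0,0,0,-0.14],
    [208,0,0,0,-0.14],
    [208,0,0,0,-0.14],
    [208,0,0,0,-0.14],
  ],
)

```text
t: 24.27
ee_pos: [581.0, 39.1, 108.7]
orientation: [-1.117, -2.936, 0.0]
ft_force: [0.1, -0.6, -0.7]
width: 58.5
```

```bash
python3 look.py n
```

```text
t 24.27 p [581.   39.1 108.7] yhead 0.844 q6 -0.797 w 58.5 F [ 0.1 -0.6 -0.7] M [-0.   -0.    0.02] zax [-0. -0. -1.]
[([581.6, 42.0, 63.6], 0.87)] []
```

View pics/Wn.png

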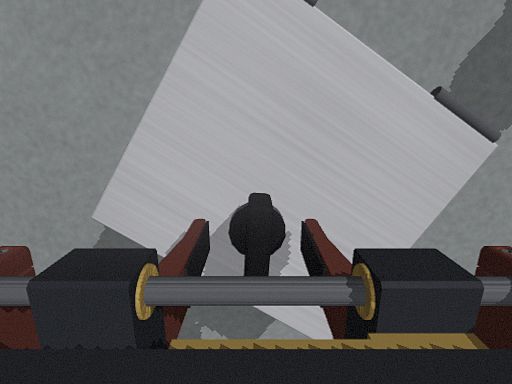

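>>> move_arm(
  deltas=[
    [210,0,0,0,0],
    [210,0,0,0,0],
    [210,0,0,0,0],
    [210,0,0,0,0],
    [210,0,0,0,0],
  ],
)

```text
t: 24.88
ee_pos: [581.3, 39.5, 108.8]
orientation: [1.116, 2.936, 0.002]
ft_force: [0.2, 3.2, -0.5]
width: 15.8
```

>>> move_arm(
  deltas=[
    [210,0,0,0,0],
    [210,0,0,0,0.12],
    [210,0,0,0,0.24],
    [210,0,0,0,0.36],
    [210,0,0,0,0.48],
  ],
)

```text
t: 25.3
ee_pos: [581.4, 39.4, 108.8]
orientation: [1.789, 2.582, 0.001]
ft_force: [1.4, 2.4, -0.7]
width: 15.5
```

>>> move_arm(
  deltas=[
    [210,0,0,0,0.12],
    [210,0,0,0,0.24],
    [210,0,0,0,0.36],
    [210,0,0,0.0005,0.48],
    [210,0,0,0.0005,0.6],
  ],
)

```text
t: 25.72
ee_pos: [581.6, 39.1, 108.4]
orientation: [2.471, 1.938, 0.002]
ft_force: [1.5, 0.5, 0.9]
width: 15.3
```

>>> move_arm(
  deltas=[
    [210,0,0,0,0.1],
    [210,0,0,0,0.1],
    [255,0,0,0,0.1],
    [255,0,0,0,0.1],
    [255,0,0,0,0.1],
  ],
)

```text
t: 26.13
ee_pos: [581.6, 38.8, 108.4]
orientation: [2.558, 1.822, 0.001]
ft_force: [3.9, -2.1, -1.0]
width: 14.1
```

>>> move_arm(
  deltas=[
    [255,0,0,0,0],
    [255,0,0,0,0],
    [255,0,0,0,0],
  ],
)

```text
t: 26.38
ee_pos: [581.6, 38.8, 108.4]
orientation: [2.559, 1.82, 0.001]
ft_force: [4.7, -3.3, -0.1]
width: 13.5
```

```bash
python3 look.py o; python3 - <<'E'
from h import *
o=get_obs();print(o['width'],o['qvel'].round(3))
get_image('top')
for n in('side','top','wrist'):
  for th in('knob_grip','knob','lid_hinge','meter','mug','screwdriver'):
    print(n,th,[(x['location'],round(x['conf'],2)) for x in place_of(n,th)[:1]])
E
```

```text
t 26.38 p [581.6  38.8 108.4] yhead -0.334 q6 0.381 w 13.5 F [ 4.7 -3.3 -0.1] M [-0.65 -0.76 -0.02] zax [ 0.001 -0.    -1.   ]
[([581.1, 38.7, 67.0], 0.95)] [([583.7, 44.7, 64.5], 0.47)]
13.91394236945992 [ 0.002  0.001 -0.     0.003 -0.001 -0.001]
side knob_grip [([583.6, 43.9, 114.5], 0.44)]
side knob [([583.7, 44.7, 64.5], 0.47)]
side lid_hinge [([545.0, 168.0, 72.6], 0.86)]
side meter [([538.8, -389.9, -1.6], 0.85)]
side mug [([629.0, 374.3, 0.2], 0.82)]
side screwdriver [([443.0, 331.8, 0.2], 0.66)]
top knob_grip []
top knob []
top lid_hinge [([547.9, 166.1, 73.3], 0.71)]
top meter [([536.2, -393.5, -0.0], 0.57)]
top mug [([626.6, 374.9, 0.7], 0.85)]
top screwdriver [([442.8, 331.2, 1.7], 0.62)]
wrist knob_grip [([582.1, 39.3, 107.8], 0.8)]
wrist knob [([581.1, 38.7, 67.0], 0.95)]
wrist lid_hinge [([544.6, 164.4, 74.5], 0.88)]
wrist meter []
wrist mug []
wrist screwdriver [([584.0, 41.4, 105.7], 0.23)]
```

View pics/Co.png

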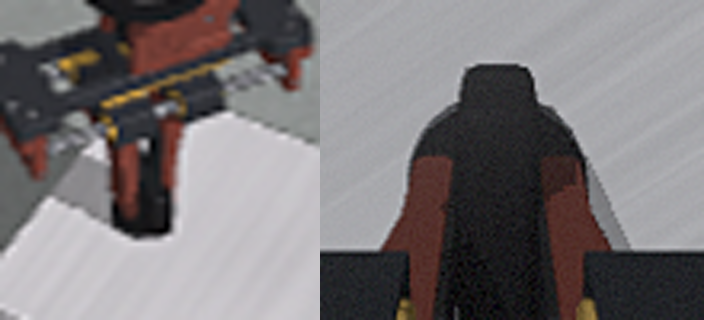

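View pics/So.png

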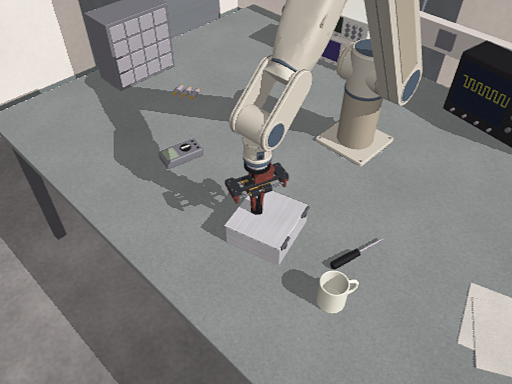

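```bash
python3 - <<'E'
from h import *
r=[]
for k in 'efmo':
    s=cv2.imread(f'pics/S{k}.png')[188:222,240:274]
    r.append(cv2.resize(s,(190,190),interpolation=cv2.INTER_NEAREST))
    print(k,cv2.imread(f'pics/S{k}.png')[206:220,257].mean(1).round(),[round(x,1) for x in cv2.imread(f'pics/S{k}.png')[206:216,252:263].mean((1,2))])
cv2.imwrite('pics/cmp2.png',np.hstack(r))
ax=np.array([581,39.3])
# flange lowest silhouette row: predicted vs depth (flange bottom z=124-d-27, radius 19)
for d in (3,5,8,12,13,14):
    z=124-d-27; print(d,max(proj('side',[ax[0]+19*np.cos(a),ax[1]+19*np.sin(a),z])[1] for a in np.linspace(0,6.28,60)).round(2))
E
```

```text
e [ 22.  23.  22.  21.  20.  76.  85.  83. 101. 199. 202. 199. 198. 198.] [np.float64(43.8), np.float64(43.8), np.float64(41.4), np.float64(35.6), np.float64(35.4), np.float64(55.8), np.float64(82.9), np.float64(103.9), np.float64(156.5), np.float64(202.5)]
f [ 22.  23.  23.  27.  24.  22.  38.  83. 103. 200. 202. 199. 198. 197.] [np.float64(39.3), np.float64(37.3), np.float64(39.0), np.float64(31.0), np.float64(26.0), np.float64(29.8), np.float64(53.0), np.float64(99.4), np.float64(157.8), np.float64(202.5)]
m [ 70.  70.  69.  73.  46.  31.  28.  41. 103. 201. 202. 198. 196. 196.] [np.float64(70.0), np.float64(70.6), np.float64(62.2), np.float64(61.9), np.float64(47.5), np.float64(39.5), np.float64(48.1), np.float64(82.7), np.float64(157.7), np.float64(202.2)]
o [ 24.  21.  21.  23.  20.  23.  20.  20. 107. 203. 203. 198. 198. 197.] [np.float64(46.5), np.float64(49.8), np.float64(42.2), np.float64(40.4), np.float64(37.5), np.float64(34.6), np.float64(31.8), np.float64(48.5), np.float64(143.8), np.float64(204.0)]
3 211.39
5 211.83
8 212.49
12 213.38
13 213.6
14 213.81
```

View pics/cmp2.png

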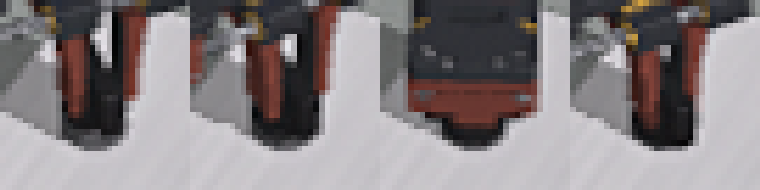

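```bash
python3 - <<'E'
import cv2,numpy as np
# wing end width (14 mm) in wrist pictures, subpixel; tcp heights
for k,z in (('d',118.4),('e',118.7),('f',118.6),('g',113.8),('k',111.2),('m',108.9),('o',108.4)):
    g=cv2.GaussianBlur(cv2.imread(f'pics/W{k}.png',0),(3,3),0).astype(float)
    out=[]
    # top row of wing
    c=g[180:220,255]; 
    cols=g[180:225,248:262].mean(1); i=int(np.argmax(cols<95)); top=180+i
    for r in range(top+2,top+7):
        row=g[r]; b=np.nonzero(row[225:300]<85)[0]
        L=225+b[0];Rr=225+b[-1]
        thr=90
        l=L-1+(row[L-1]-thr)/(row[L-1]-row[L]); rr=Rr+(thr-row[Rr])/(row[Rr+1]-row[Rr])
        out.append(round(rr-l,2))
    print(k,z,top,out)
E
```

```text
d 118.4 191 [np.float64(19.97), np.float64(21.01), np.float64(21.75), np.float64(22.01), np.float64(22.46)]
e 118.7 192 [np.float64(20.25), np.float64(21.05), np.float64(21.77), np.float64(22.23), np.float64(22.89)]
f 118.6 191 [np.float64(19.9), np.float64(20.69), np.float64(21.37), np.float64(21.78), np.float64(22.01)]
g 113.8 192 [np.float64(20.02), np.float64(21.05), np.float64(21.8), np.float64(22.08), np.float64(22.31)]
k 111.2 195 [np.float64(20.1), np.float64(21.09), np.float64(21.87), np.float64(22.36), np.float64(22.68)]
m 108.9 192 [np.float64(20.24), np.float64(20.8), np.float64(21.41), np.float64(22.21), np.float64(22.56)]
o 108.4 190 [np.float64(19.55), np.float64(20.53), np.float64(21.45), np.float64(22.08), np.float64(22.38)]
```

```bash
python3 - <<'E'
from h import *
o,_=st(); print(o['qvel'].round(3)); print(close_job())
E
```

```text
t 27.53 p [581.6  38.8 108.4] yhead -0.334 q6 0.381 w 13.8 F [ 4.7 -2.6 -0.1] M [-0.63 -0.74 -0.03] zax [ 0.001 -0.    -1.   ]
[-0.001  0.    -0.    -0.001  0.001  0.   ]
the job is handed in; nothing more can be done
None
```

I handed the job in at 27.5 s. The lid is shut, the screw is about one turn into its thread, and the fingers still hold the wing. No verdict was reported.

- **Lid:** I pressed it shut with the closed fingertips. The last push briefly reached about 53 N on the lid, and it looked flat in the side and wrist pictures afterwards.
- **Finding the thread:** I turned the screw backward about 1 rad with the wing loose between the fingers, opening them to look as I went. It dropped about 5 mm, seen in the side picture and in the `place_of` heights from both cameras.
- **One turn forward:** I turned it clockwise about 6.2–6.4 rad (roughly one turn) in three strokes, re-gripping twice, and then closed the grip fully.

**Last checks:**
- The grip is closed on the wing at 13.8 mm.
- The arm is still; I did not measure the screw's own motion directly.
- The screwdriver, meter and mug are within a few millimetres of where they started.

**Uncertain:** The turn count puts the final depth at about 13 mm, inside the 11.25–15 mm range. The pictures cannot measure it that finely: single `place_of` readings at the end implied between 8 and 16 mm. Comparing side and wrist pictures gave only rough values, some of them deeper than 13 mm. I went by the turn count.

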